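# Charge the spring feeder with two cuvette cartons

## Robot

A 7-joint arm with a two-finger parallel gripper is mounted at the origin on a cart in front of the work surface, level with it; the furniture and walls round the work are solid. World frame = base frame: x ahead of the robot, y to its left, z up, the work surface at z = 0. Lengths are in m, angles in rad, forces in N, time in s.
With the tool pointing down it reaches from about 0.4 to 0.85 m from the base axis. Payload 10.4 kg.
Tool frame: the origin (TCP) lies at the very end of the fingers, on their centre line; the grasp point (between the pads) lies 19 mm behind it; z points along the fingers, y is the direction in which the jaws open and shut (so a half turn about z gives the same grasp; the last joint's range is limited). The gripper opens to 87 mm and grips with 3 to 60 N. Pads are 19 mm wide; open, the fingers measure 117 mm over their backs; the gripper's body (75 mm by 190 mm) begins 51 mm behind the grasp point.
Start: joints at [1.131, 0.332, -0.065, 1.46, 0.022, 1.35, -0.088], TCP at [0.253, -0.572, 0.223] pointing down, gripper open.
Joint ranges: [-2.6, 2.6], [-0.5, 2.12], [-1.47, 1.34], [0.16, 2.42], [-1.27, 4.41], [0.06, 2.06], [-2.6, 2.6]. Speed limits (rad/s): [2.22, 2.22, 2.79, 2.79, 3.14, 3.14, 3.14].

## Interface

Orientations are given as a 3x3 rotation matrix whose columns are the frame's x, y, z axes.
In Python, from plant import sense, get_image, finish_job gives the robot as it stands.
- The arm moves only by the tool servo_tool, never from a script. Its argument "moves" is a list of rows, each a list of 6 numbers: the shift along the tool's x, y, z in cm, then the turn, a rotation vector about the tool's x, y, z in rad. A call has 1 to 8 rows; each row shifts and turns the pose as measured when the row begins, along the tool's axes as they then stand; what a row does not reach is not made up. A row lasts 1/8 s, in which the tool goes at most 62.5 mm and 10.7 degrees, less where a joint would pass 70% of its speed; a pose out of reach is approached as far as the arm can. A call with a gripper value outside its range is refused whole. "fingers" is the closure, from 0 (fully open) to 1 (shut), set as the call begins (left out, the last holds). The fingers move at their own pace and stop on an object; "newtons" is the grip in N (left out, the last holds). Time passes only in rows, so rows that do not move let the fingers close. It gives the time, the measured TCP pose, the force and the opening at its end, in the units of the state.
- sense(): the state, without advancing time (a new reading comes with each control period).
- get_image(name): name is "scene" or "top"; returns a dict with "frame" (480x640x3 uint8, blue, green, red), "range_z" (480x640 float32, m along the optical axis (not along the pixel's ray), 0 where there is no reading), "fx", "fy", "cx", "cy" (pixels), "rvec" (rotation vector, rad) and "tvec" (3), from world to camera coordinates, as OpenCV has them. Camera axes: x right, y down, z forward; pixel columns grow to the right and rows downward; lengths in m; the calibration is good to about 2 mm. A picture is of the moment at which its call begins.
- finish_job(): hands the job in, once; it reports no verdict.
The state is a dict: "t": time; "joints": joint angles; "joint_vel": joint speeds; "joint_efforts": joint torques, N m; "tool_pos": TCP position; "tool_rot": TCP orientation; "wrist_force": force on the tool from outside, world axes, zero at the start; "ft_torque": the same for the moment, N m; "opening": finger opening in m.
Only numpy, scipy, OpenCV 4.12 (cv2) and the standard library are available. Lean on these libraries where they do the work, as an engineer would, in place of code of your own. Each camera call takes 0.05 s, during which the arm holds its last target.

## Task

Load the spring feeder: lay the two small white cuvette cartons flat into its open top, one upon the other, and press them down against the spring until the two catches snap shut over the upper carton, so that both stay down when you let go. The height of the catches is set differently each time, so press by feel, gently and without crushing the cartons against the stop, and leave the beaker, the vial and the timer where they stand.

Things in the scene. Friction and masses are not known exactly. Their poses are not given: they have to be found in the camera images.
- carton_a: one of two equal white cuvette cartons, 46 mm (own x) by 85 mm (own y) by 22 mm high, about 60 g; origin at the centre of its underside, z up. At the start it lies flat on the bench. Grasp across the 46 mm side. Either carton may go in first, either way round.
- carton_b: the other, equal carton; origin at the centre of its underside
- feeder: fixed spring feeder: an upright white rectangular shaft on a grey base 112 x 150 mm; origin at the centre of its underside on the bench, z up. Shaft inside 49 mm (own x) by 88 mm (own y), walls 4 mm: a carton fits with its x along the feeder's x, either way round, 1.5 and 2 mm free at each side. Either carton may be first; press them one by one or both at once.
- feeder_mouth (a point): centre of the mouth on the shaft's axis, 135 mm above the bench, where the straight walls end; lips above flare outward by 5 mm and reach 142 mm. Axes as the feeder's. With both cartons in, a stiff rubber stop (about 12 N per mm) is met 3 mm lower than where the catches close over the upper one; an unlatched stack is pushed up again by the spring.
- lifter_plate (a joint): how far the plate in the shaft that carries the cartons is pressed down (m). At 0 (start) it is 11 mm below the mouth, so a first carton stands 11 mm out. Spring: 3 N at 0, plus 1.5 N per 10 mm; catches and friction add up to 7 N, so it takes under 22 N until the stiff stop. Reads 0.053 to 0.073 with both cartons latched, 0.031 to 0.051 with one.
- catch_left (a joint): how far the steel catch at the feeder's own +y end is pushed outward (m): 0 closed, 0.003 to 0.007 while a carton passes. Its nose stands 7 mm into the shaft, sloped above, flat below; it yields to a carton pressed down and springs back over its top. Its underside is 20 to 40 mm below the mouth, unknown in each run, the same for both catches.
- catch_right (a joint): the same for the equal catch at the feeder's own -y end (m): 0 closed
- beaker: bystander: glass beaker 53 mm wide, 70 mm high; origin at the centre of its underside
- vial_a: bystander: glass vial with a black cap, 29 mm wide, 64 mm high; origin at the centre of its underside
- timer: bystander: small white bench timer, 31 x 66 x 58 mm; origin at the centre of its underside
- notch_front (a point): foot of the finger notch in the long wall that faces the feeder's own -x, 28 mm below the mouth. Both long walls have such a notch, 46 mm wide, in the middle, up to the top: room for fingers that hold a carton across its 46 mm. Deeper down only closed fingers pushing on the carton's top fit.
There are look-alikes about, which are no part of the job. Leave any turquoise look-alike of the carton_b alone.

How it is judged:
By the outcome, as a careful person would: the job done as asked, in the order asked, and still so for the second after the job is handed in, with the robot touching nothing.
It also fails if it takes over 64 s, if anything falls off the work surface, if the arm or the gripper's body presses on something with over 40 N, if the wrist force passes 120 N, or if a joint passes its speed limit or range.

## Working session

There is one attempt and no reset: what is moved stays moved. The work goes in short steps, Python scripts to look and compute and a tool call to move; the robot and the scene stay as the last step left them, time stands still between calls to the robot, and variables do not carry over. Pictures are saved under pics/ and viewed, and the job is handed in when it is done.

Besides the shell and the picture viewer there is one more tool, called after "Emit:" as name(argument=value, ...), one argument or row to a line, values as JSON. servo_tool: Moves the arm, as the interface text tells. Its arguments: {"type":"object","properties":{"moves":{"type":"array"},"fingers":{"type":"number"},"newtons":{"type":"number"}},"required":["moves"]}

```bash
mkdir -p pics; ls; cat > h.py <<'E'
import numpy as np, cv2
from plant import sense, get_image, finish_job
def grab(n,save=None):
    im=get_image(n)
    if save: cv2.imwrite('pics/%s.png'%save,im['frame']); np.savez('pics/%s.npz'%save,**im)
    return im
def load(s): return dict(np.load('pics/%s.npz'%s))
def px2w(im,u,v,z=None):
    R,_=cv2.Rodrigues(np.array(im['rvec'],float)); t=np.array(im['tvec'],float).reshape(3)
    d=np.array([(u-im['cx'])/im['fx'],(v-im['cy'])/im['fy'],1.0])
    c=-R.T@t; w=R.T@d
    if z is None:
        r=im['range_z'][int(round(v)),int(round(u))]; return c+w*r
    return c+w*(z-c[2])/w[2]
def proj(im,p):
    R,_=cv2.Rodrigues(np.array(im['rvec'],float)); q=R@np.array(p)+np.array(im['tvec'],float).reshape(3)
    return np.array([im['fx']*q[0]/q[2]+im['cx'],im['fy']*q[1]/q[2]+im['cy']])
def cloud(im):
    R,_=cv2.Rodrigues(np.array(im['rvec'],float)); t=np.array(im['tvec'],float).reshape(3)
    v,u=np.mgrid[0:480,0:640]; r=im['range_z']
    P=np.stack([(u-im['cx'])/im['fx']*r,(v-im['cy'])/im['fy']*r,r],-1)
    W=(P-t)@R; W[r==0]=np.nan
    return W
def crop(s,x0,y0,x1,y1,k,out):
    im=cv2.imread('pics/%s.png'%s)[y0:y1,x0:x1]; cv2.imwrite('pics/%s.png'%out,cv2.resize(im,None,fx=k,fy=k,interpolation=cv2.INTER_CUBIC))
E
python3 - <<'E'
from h import *
for n in('scene','top'):
    im=grab(n,n+'0'); print(n,float(im['fx']),im['tvec'],im['rvec'])
print(sense())
E
```

```text
pics
scene 467.30797988172156 [0.429425   0.39490633 0.67107736] [ 0.58690153 -2.75024042  1.01279804]
top 460.2572565258307 [-0.21220293  0.60436323  0.88985608] [ 2.13990929 -2.20172578  0.10006449]
{'t': 0.1, 'joints': array([ 1.1313981 ,  0.33277153, -0.06471892,  1.46083929,  0.021594  ,
        1.34986673, -0.08845355]), 'joint_vel': array([ 0.00026427, -0.00190249,  0.0010727 , -0.00351391,  0.00030295,
        0.00013196, -0.00017981]), 'joint_efforts': array([ 8.52748963e-04, -6.24543786e+01,  2.43075838e-02, -3.90721357e+01,
       -6.13968750e-02,  3.65353434e-02, -1.86078459e-07]), 'tool_pos': array([ 0.25289986, -0.57119012,  0.22186534]), 'tool_rot': array([[ 9.14356667e-01,  4.04909394e-01, -5.18466401e-04],
       [ 4.04909724e-01, -9.14356041e-01,  1.07081588e-03],
       [-4.04794753e-05, -1.18903973e-03, -9.99999292e-01]]), 'wrist_force': array([ 0.29367018,  0.72696755, -0.37616704]), 'ft_torque': array([-0.03590822, -0.02577633, -0.03589418]), 'opening': 0.08719957510097688}
```

View pics/scene0.png

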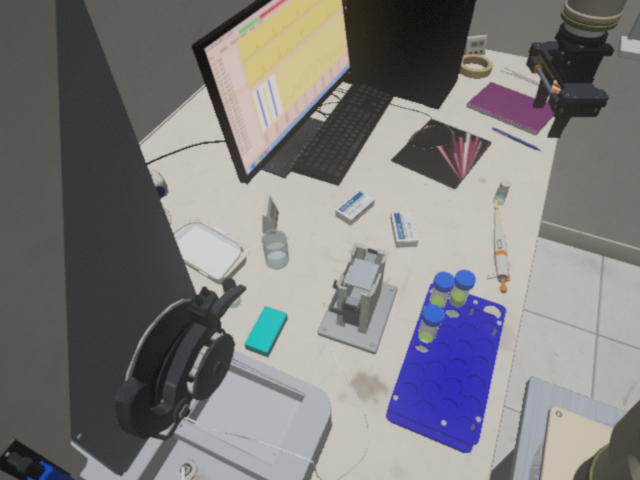

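View pics/top0.png

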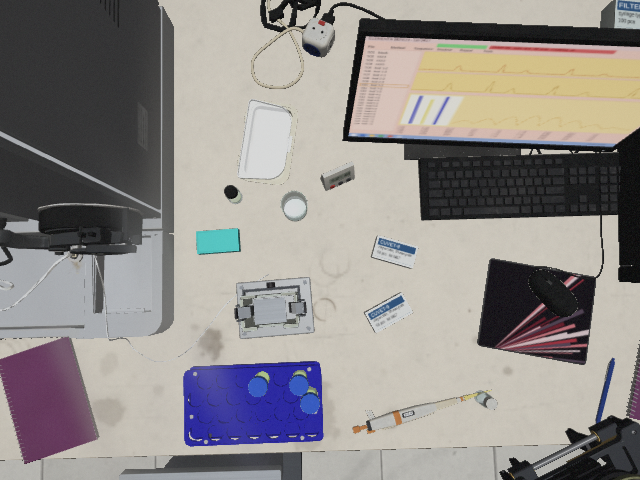

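The top view shows two white, blue-labelled cartons at (395,251) and (389,313), the feeder at (275,307) and the turquoise look-alike at (218,241). The beaker is at (294,206), the vial at (232,193) and the timer at (338,176).
Candidates for the cartons are the white ones at (395,251) and (389,313), the turquoise block at (218,241), which I leave alone, and the white timer at (338,176). I choose the two labelled white cartons.

```bash
python3 - <<'E'
from h import *
crop('top0',350,220,450,345,5,'c1'); crop('top0',215,260,335,350,6,'c2')
im=load('top0'); W=cloud(im)
for uv in [(395,251),(389,313),(270,308),(245,290),(308,300),(218,241),(294,206),(232,193),(338,176),(420,290),(300,384),(240,100)]: print(uv,W[uv[1],uv[0]].round(4))
# carton tops
import scipy.ndimage as nd
m=(W[...,2]>0.012)&(W[...,2]<0.03)
l,n=nd.label(m)
for i in range(1,n+1):
    s=(l==i).sum()
    if s<150: continue
    P=W[l==i]; r=cv2.minAreaRect((P[:,:2]*1000).astype(np.float32)); print(i,s,P.mean(0).round(4),np.median(P[:,2]).round(4),np.array(r[0]).round(1),np.array(r[1]).round(1),r[2])
m=(W[...,2]>0.08); l,n=nd.label(m)
for i in range(1,n+1):
    s=(l==i).sum()
    if s<100: continue
    P=W[l==i]; print('tall',s,P.min(0).round(3),P.max(0).round(3))
E
```

```text
(395, 251) [ 0.5749 -0.4001  0.0205]
(389, 313) [ 0.4521 -0.3828  0.0197]
(270, 308) [ 0.4734 -0.1567  0.1258]
(245, 290) [ 0.5058 -0.1055  0.0728]
(308, 300) [ 0.482  -0.2229  0.0115]
(218, 241) [ 0.6051 -0.0453  0.0217]
(294, 206) [ 0.6698 -0.2003  0.0338]
(232, 193) [ 0.6929 -0.0823  0.0669]
(338, 176) [ 0.7248 -0.2893  0.0478]
(420, 290) [ 0.4953 -0.4516 -0.0025]
(300, 384) [ 0.3406 -0.2058  0.121 ]
(240, 100) [ 9.067e-01 -9.030e-02 -7.000e-04]
2 235 [ 1.0913 -0.1721  0.0198] 0.0199 [1092.2 -170.1] [43.7 41.3] 72.54930877685547
4 388 [ 1.0843 -0.2166  0.0194] 0.0191 [1076.  -217.4] [56.  91.2] 70.54032135009766
46 10691 [ 0.7077 -0.6661  0.0186] 0.0184 [ 663.1 -661.1] [410.2 242.1] 88.08747100830078
134 991 [ 0.6055 -0.0441  0.0221] 0.0222 [605.8 -43.2] [46.5 86.1] 3.0286970138549805
137 996 [ 0.5741 -0.3986  0.0217] 0.0218 [ 574.3 -399.2] [85.  46.5] 72.52210235595703
144 479 [ 0.4864 -0.6936  0.0221] 0.0227 [ 478.9 -705. ] [104.4  45.3] 24.580156326293945
247 1022 [ 0.4539 -0.381   0.0215] 0.0216 [ 453.7 -381.6] [46.4 85. ] 27.099822998046875
838 1192 [ 0.2558 -0.4089  0.0193] 0.0193 [ 258.9 -424.3] [ 27.  250.3] 14.910992622375488
1018 293 [0.2456 0.2193 0.0135] 0.0132 [249.4 223.6] [62.9 38.9] 14.986371994018555
tall 45332 [0.421 0.026 0.08 ] [1.062 0.35  0.55 ]
tall 35445 [ 0.746 -0.805  0.087] [ 0.851 -0.296  0.389]
tall 1801 [ 0.436 -0.22   0.08 ] [ 0.502 -0.091  0.145]
tall 717 [ 0.291 -0.238  0.08 ] [ 0.356 -0.186  0.126]
tall 359 [ 0.322 -0.148  0.081] [ 0.355 -0.115  0.124]
tall 5052 [ 0.236 -0.644  0.22 ] [ 0.327 -0.474  0.434]
```

View pics/c1.png

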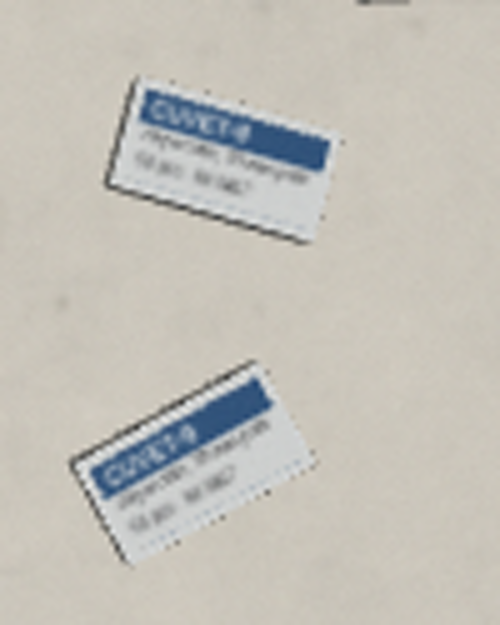

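View pics/c2.png

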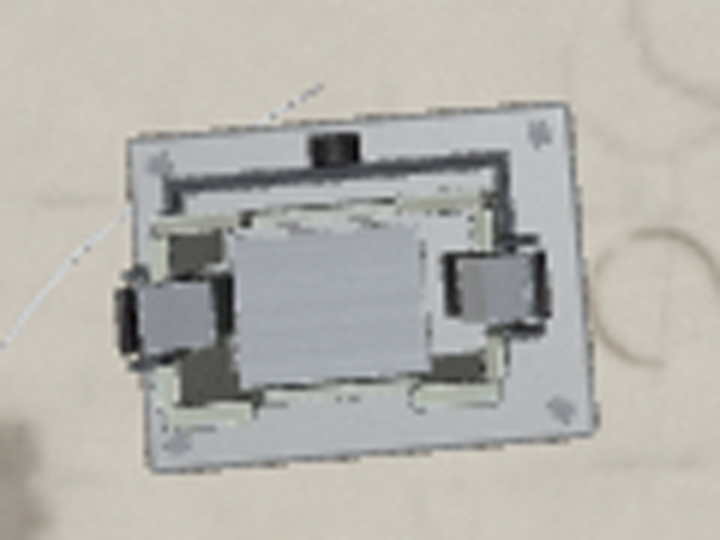

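```bash
python3 - <<'E'
from h import *
im=load('top0'); W=cloud(im)
C=np.array([(128,140),(568,102),(597,433),(150,470)])/6.+np.array([215,260])-0.4
q=np.array([px2w(im,u,v,0.012) for u,v in C]); print(q.round(4),q.mean(0))
print(np.linalg.norm(q[0]-q[1]),np.linalg.norm(q[1]-q[2]),np.linalg.norm(q[2]-q[3]),np.linalg.norm(q[3]-q[0]))
for a,b in((1,0),(2,3),(3,0),(2,1)):
    d=q[b]-q[a]; print('ang',np.degrees(np.arctan2(d[1],d[0])))
roi=np.zeros(W.shape[:2],bool); roi[265:345,225:325]=1
z=W[...,2]
m=roi&(z>0.006)&(z<0.02); r=cv2.minAreaRect((W[m][:,:2]*1000).astype(np.float32)); print(m.sum(),np.median(z[m]),r)
for lo,hi in((.02,.06),(.06,.1),(.1,.118),(.118,.13),(.13,.15)):
    m=roi&(z>lo)&(z<hi); P=W[m]; r=cv2.minAreaRect((P[:,:2]*1000).astype(np.float32)); print(lo,m.sum(),P.mean(0).round(4),P.max(0).round(4),r)
# scene
im=load('scene0'); W=cloud(im); z=W[...,2]
import scipy.ndimage as nd
l,n=nd.label((z>0.015)&(z<0.026))
for i in range(1,n+1):
    s=(l==i).sum()
    if s>200 :
        P=W[l==i]; r=cv2.minAreaRect((P[:,:2]*1000).astype(np.float32)); print(s,P.mean(0).round(4),r)
roi=np.zeros(z.shape,bool); roi[230:355,310:405]=1
for lo,hi in((.006,.02),(.118,.128),(.13,.15)):
    m=roi&(z>lo)&(z<hi); P=W[m]; r=cv2.minAreaRect((P[:,:2]*1000).astype(np.float32)); print(lo,m.sum(),P.mean(0).round(4),P.max(0).round(4),r)
crop('scene0',310,225,410,355,6,'c3')
E
```

```text
[[ 0.5202 -0.0787  0.012 ]
 [ 0.5287 -0.2267  0.012 ]
 [ 0.4188 -0.2333  0.012 ]
 [ 0.4108 -0.0846  0.012 ]] [ 0.46963035 -0.15580185  0.012     ]
0.14829320591185907 0.11008121055155909 0.14891521333355115 0.10949419080681913
ang 93.29870907553732
ang 93.07261758701004
ang 3.0806005840150945
ang 3.4049072462945382
2016 0.011768330104910688 ((478.57598876953125, -154.60220336914062), (130.92495727539062, 150.3262176513672), 3.183379888534546)
0.02 137 [ 0.4675 -0.1463  0.0467] [ 0.4987 -0.1046  0.0596] ((470.690185546875, -154.3409423828125), (54.29607391357422, 99.02396392822266), 1.899143934249878)
0.06 343 [ 0.493  -0.1513  0.0775] [ 0.5196 -0.096   0.1   ] ((481.9111328125, -151.73443603515625), (75.81149291992188, 113.80842590332031), 2.9931640625)
0.1 554 [ 0.4676 -0.1534  0.1094] [ 0.4975 -0.0911  0.1177] ((469.06561279296875, -155.36727905273438), (56.898921966552734, 128.13522338867188), 2.900423765182495)
0.118 842 [ 0.4686 -0.1546  0.1238] [ 0.4952 -0.0922  0.13  ] ((470.41583251953125, -154.40069580078125), (52.008358001708984, 124.0031509399414), 3.172783851623535)
0.13 
[... 866 characters left out ...]
947021484375), (46.70964050292969, 88.4527359008789), 26.81399154663086)
1141 [ 0.6003 -0.042   0.0225] ((601.9939575195312, -44.410430908203125), (47.54701232910156, 87.09676361083984), 2.775665521621704)
0.006 2243 [ 0.4511 -0.1386  0.0129] [ 0.5968 -0.0762  0.0199] ((500.8948974609375, -217.00099182128906), (176.10208129882812, 296.5368957519531), 11.062792778015137)
0.118 897 [ 0.4652 -0.1547  0.1245] [ 0.4951 -0.0926  0.128 ] ((465.289306640625, -155.84732055664062), (57.10072326660156, 126.58067321777344), 3.0692739486694336)
0.13 382 [ 0.4674 -0.1572  0.138 ] [ 0.4985 -0.1046  0.1446] ((465.6564636230469, -157.0993194580078), (61.53144073486328, 102.90689086914062), 3.410536766052246)
```

View pics/c3.png

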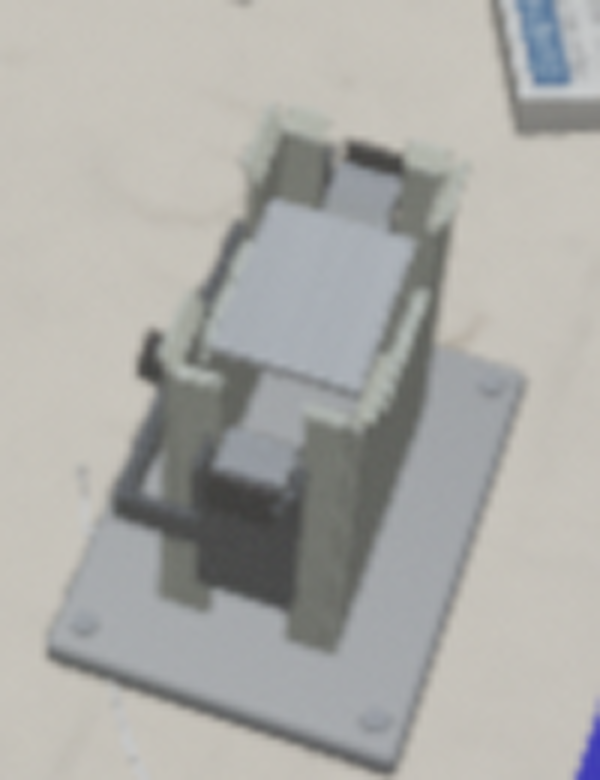

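```bash
cat >> h.py <<'E'
from scipy.spatial.transform import Rotation as Ro
def target_rot(yaw_deg):
    a=np.radians(yaw_deg); y=np.array([np.cos(a),np.sin(a),0]); z=np.array([0,0,-1.]); return np.stack([np.cross(y,z),y,z],1)
def plan(pos,yaw,n):
    s=sense(); p=np.array(s['tool_pos']); R=np.array(s['tool_rot'])
    T=target_rot(yaw)
    rv=Ro.from_matrix(R.T@T).as_rotvec()
    print('t',s['t'],'pos',p.round(4),'F',np.round(s['wrist_force'],2),'open',round(s['opening'],4),'dist mm',1000*np.linalg.norm(np.array(pos)-p),'rot deg',np.degrees(np.linalg.norm(rv)))
    step=(np.array(pos)-p)/n
    for i in range(n):
        Ri=R@Ro.from_rotvec(rv*i/n).as_matrix()
        d=Ri.T@step*100
        print([round(float(x),2) for x in d]+[round(float(x),3) for x in rv/n],end=',\n')
E
python3 - <<'E'
from h import *
plan([0.574,-0.399,0.10],-17.5,8)
E
```

```text
t 0.1 pos [ 0.2529 -0.5712  0.2219] F [ 0.29  0.73 -0.38] open 0.0872 dist mm 384.19513342787195 rot deg 48.614576154767406
[4.54, -0.34, 1.52, -0.0, -0.0, -0.106],
[4.55, 0.14, 1.52, -0.0, -0.0, -0.106],
[4.51, 0.62, 1.52, -0.0, -0.0, -0.106],
[4.42, 1.1, 1.52, -0.0, -0.0, -0.106],
[4.28, 1.56, 1.52, -0.0, -0.0, -0.106],
[4.09, 2.0, 1.52, -0.0, -0.0, -0.106],
[3.86, 2.42, 1.52, -0.0, -0.0, -0.106],
[3.58, 2.82, 1.52, -0.0, -0.0, -0.106],
```

Emit:
servo_tool(
  moves=[
    [4.5,-0.3,1.0,0,0,-0.106],
    [4.5,0.1,1.5,0,0,-0.106],
    [4.5,0.6,1.5,0,0,-0.106],
    [4.4,1.1,1.5,0,0,-0.106],
    [4.3,1.6,1.5,0,0,-0.106],
    [4.1,2.0,1.5,0,0,-0.106],
    [3.9,2.4,1.5,0,0,-0.106],
    [3.6,2.8,1.5,0,0,-0.106],
  ],
  fingers=0,
)

```text
t: 1.1
tool_pos: [0.5754, -0.3946, 0.1006]
tool_rot: [[0.285, 0.958, -0.005], [0.959, -0.285, 0.001], [-0.0, -0.005, -1.0]]
wrist_force: [0.7, 0.3, -0.0]
opening: 0.0869
```

```bash
python3 - <<'E'
from h import *
plan([0.574,-0.399,0.06],-17.5,3)
E
```

```text
t 1.1 pos [ 0.5754 -0.3946  0.1006] F [ 0.7   0.34 -0.  ] open 0.0869 dist mm 40.9006472097504 rot deg 0.9779383178999073
[-0.15, 0.0, 1.35, -0.002, 0.0, 0.005],
[-0.15, 0.0, 1.35, -0.002, 0.0, 0.005],
[-0.15, 0.0, 1.35, -0.002, 0.0, 0.005],
```

Emit:
servo_tool(
  moves=[
    [-0.2,0,2.0,-0.003,0,0.005],
    [-0.2,0,2.0,-0.003,0,0.005],
  ],
)

```text
t: 1.35
tool_pos: [0.5782, -0.3931, 0.0582]
tool_rot: [[0.286, 0.958, 0.002], [0.958, -0.286, 0.003], [0.003, 0.001, -1.0]]
wrist_force: [-0.5, 0.1, 0.1]
opening: 0.0867
```

```bash
python3 - <<'E'
from h import *
a=grab('top','top1'); b=grab('scene','scene1'); s=sense(); print(s['t'],s['tool_pos'],s['wrist_force'])
p=s['tool_pos'];R=s['tool_rot']
for n,im in(('top1',a),('scene1',b)):
    u=proj(im,p); print(n,u)
    f=im['frame'].copy()
    x0,y0=int(u[0])-60,int(u[1])-60
    k=5; c=cv2.resize(f[y0:y0+120,x0:x0+120],None,fx=k,fy=k,interpolation=cv2.INTER_CUBIC)
    # finger tip rectangle corners: pads at +-0.0435, backs +-0.0585, x +-0.0095
    for y in(-.0585,-.0435,.0435,.0585):
        for x in(-.0095,.0095):
            q=proj(im,p+R@np.array([x,y,0])); cv2.circle(c,tuple(int(v) for v in ((q-[x0,y0]+0.5)*k)),3,(0,0,255),-1)
    cv2.imwrite('pics/o_%s.png'%n,c)
E
```

```text
1.45 [ 0.57672438 -0.39217901  0.05633495] [ 0.06696126  0.49014172 -0.30036101]
top1 [394.173306   248.77057155]
scene1 [351.6032313  194.61395752]
```

View pics/o_top1.png

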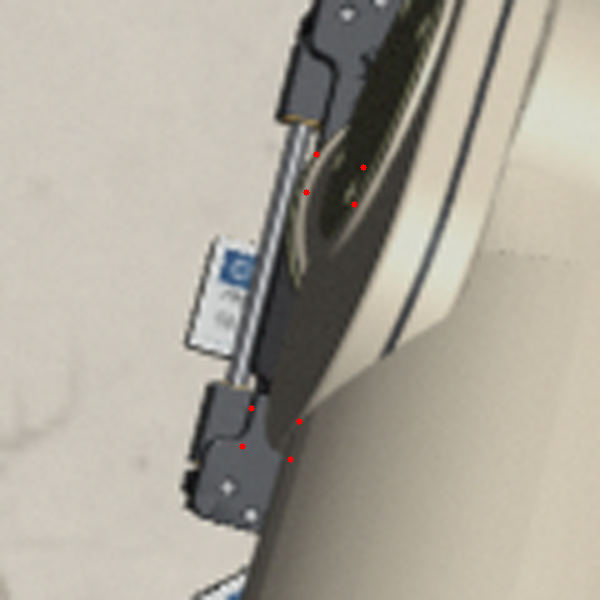

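View pics/o_scene1.png

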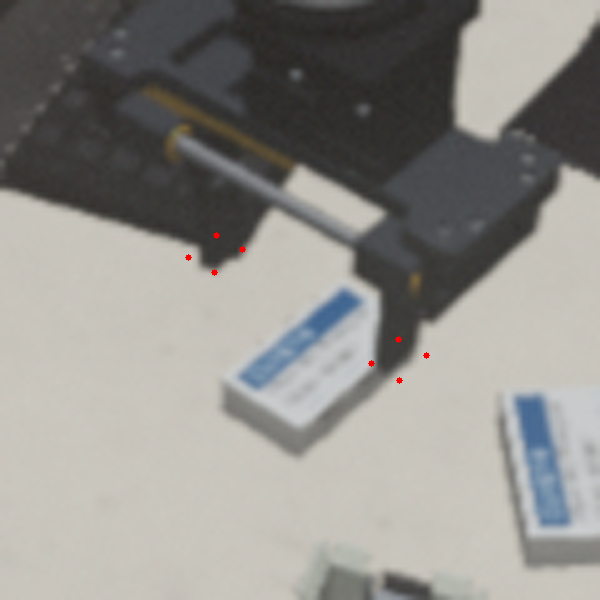

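```bash
python3 - <<'E'
from h import *
plan([0.572,-0.3995,0.007],-17.5,3)
E
```

```text
t 1.45 pos [ 0.5767 -0.3922  0.0563] F [ 0.07  0.49 -0.3 ] open 0.0869 dist mm 50.09844273074255 rot deg 0.9208542937092394
[-0.29, -0.08, 1.64, -0.001, -0.002, 0.005],
[-0.28, -0.08, 1.64, -0.001, -0.002, 0.005],
[-0.28, -0.08, 1.64, -0.001, -0.002, 0.005],
```

Emit:
servo_tool(
  moves=[
    [-0.3,-0.1,1.6,0,-0.002,0.005],
    [-0.3,-0.1,1.6,0,-0.002,0.005],
    [-0.25,-0.05,1.2,0,-0.002,0.005],
    [0,0,0.2,0,0,0],
  ],
)

```text
t: 1.95
tool_pos: [0.571, -0.4012, 0.0085]
tool_rot: [[0.303, 0.953, -0.003], [0.953, -0.303, -0.002], [-0.003, -0.002, -1.0]]
wrist_force: [0.4, 1.0, 0.5]
opening: 0.087
```

```bash
python3 - <<'E'
from h import *
plan([0.572,-0.3995,0.007],-17.5,1)
E
```

```text
t 1.95 pos [ 0.571  -0.4012  0.0085] F [0.38 1.05 0.52] open 0.087 dist mm 2.4362906136887017 rot deg 0.2400136680911619
[0.19, 0.04, 0.15, -0.002, 0.003, -0.002],
```

Emit:
servo_tool(
  moves=[
    [0.2,0,0.1,0,0.003,0],
    [0,0,0,0,0,0],
    [0,0,0,0,0,0],
    [0,0,0,0,0,0],
    [0,0,0,0,0,0],
  ],
  fingers=1,
  newtons=20,
)

```text
t: 2.58
tool_pos: [0.5728, -0.3994, 0.0091]
tool_rot: [[0.303, 0.953, 0.0], [0.953, -0.303, -0.0], [0.0, 0.0, -1.0]]
wrist_force: [-0.4, -0.5, -0.8]
opening: 0.0456
```

```bash
python3 - <<'E'
from h import *
plan([0.572,-0.3995,0.09],-17.5,2)
E
```

```text
t 2.575 pos [ 0.5728 -0.3994  0.0091] F [-0.37 -0.52 -0.81] open 0.0456 dist mm 80.87587683300504 rot deg 0.12250112585553564
[-0.02, -0.03, -4.04, 0.0, -0.0, -0.001],
[-0.02, -0.04, -4.04, 0.0, -0.0, -0.001],
```

Emit:
servo_tool(
  moves=[
    [0,0,-4,0,0,0],
    [0,0,-6,0,0,0],
    [0,0,-6,0,0,0],
  ],
)

```text
t: 2.95
tool_pos: [0.5698, -0.3977, 0.1667]
tool_rot: [[0.302, 0.953, -0.009], [0.953, -0.302, 0.006], [0.003, -0.011, -1.0]]
wrist_force: [0.4, -0.8, -1.2]
opening: 0.0461
```

```bash
python3 - <<'E'
from h import *
plan([0.468,-0.156,0.18],3.1,6)
E
```

```text
t 2.95 pos [ 0.5698 -0.3977  0.1667] F [ 0.38 -0.83 -1.18] open 0.0461 dist mm 262.61924955248645 rot deg 20.708246039427863
[3.33, -2.84, -0.18, -0.002, -0.001, -0.06],
[3.49, -2.63, -0.19, -0.002, -0.001, -0.06],
[3.64, -2.42, -0.2, -0.002, -0.001, -0.06],
[3.78, -2.19, -0.2, -0.002, -0.001, -0.06],
[3.91, -1.96, -0.21, -0.002, -0.001, -0.06],
[4.02, -1.72, -0.22, -0.002, -0.001, -0.06],
```

Emit:
servo_tool(
  moves=[
    [3.3,-2.8,-0.6,-0.002,0,-0.06],
    [3.5,-2.6,-0.4,-0.002,0,-0.06],
    [3.6,-2.4,-0.2,-0.002,0,-0.06],
    [3.8,-2.2,-0.2,-0.002,0,-0.06],
    [3.9,-2.0,-0.2,-0.002,0,-0.06],
    [3.8,-1.7,-0.2,-0.002,0,-0.06],
    [0,0,0,0,0,0],
  ],
)

```text
t: 3.82
tool_pos: [0.4671, -0.1534, 0.1922]
tool_rot: [[-0.065, 0.998, 0.014], [0.998, 0.065, -0.004], [-0.005, 0.014, -1.0]]
wrist_force: [0.2, -1.5, 0.2]
opening: 0.0457
```

```bash
python3 - <<'E'
from h import *
plan([0.468,-0.156,0.18],3.1,1)
a=grab('top','top2'); b=grab('scene','scene2'); plan([0.468,-0.156,0.165],3.1,1)
crop('scene2',280,180,420,330,4,'c4'); crop('top2',200,240,340,360,5,'c5')
E
```

```text
t 3.825 pos [ 0.4671 -0.1534  0.1922] F [ 0.23 -1.51  0.15] open 0.0457 dist mm 12.510741676371454 rot deg 1.0212175303899862
[-0.26, 0.06, 1.22, 0.014, 0.005, 0.011],
t 3.925 pos [ 0.4676 -0.1563  0.192 ] F [-0.39 -0.65 -0.84] open 0.0459 dist mm 26.961255547768676 rot deg 0.8947540148124373
[0.04, 0.01, 2.7, 0.014, 0.005, 0.006],
```

View pics/c4.png

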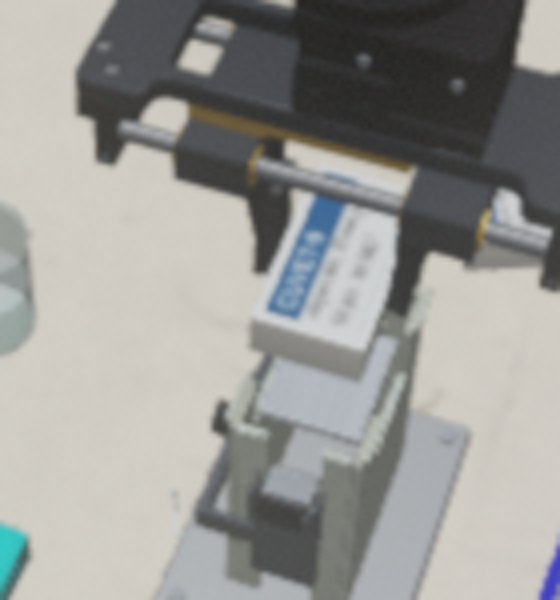

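View pics/c5.png

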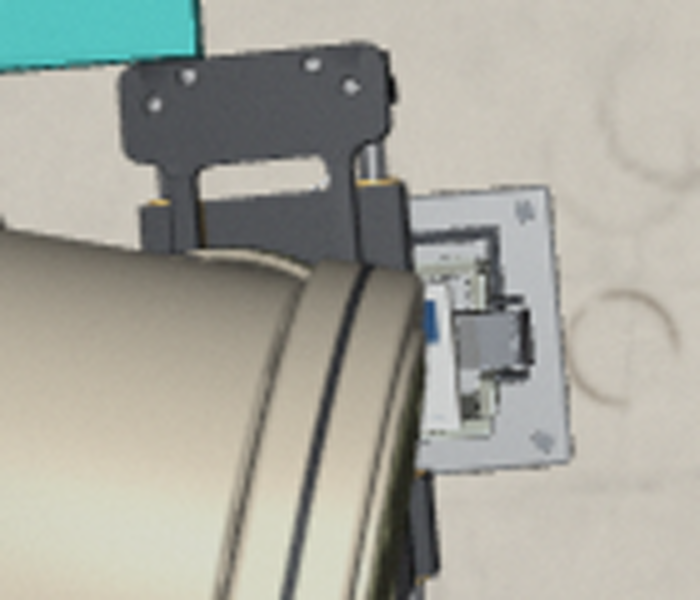

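```bash
python3 - <<'E'
from h import *
crop('scene2',335,225,395,285,10,'c6')
E
```

```text
(no output)
```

View pics/c6.png

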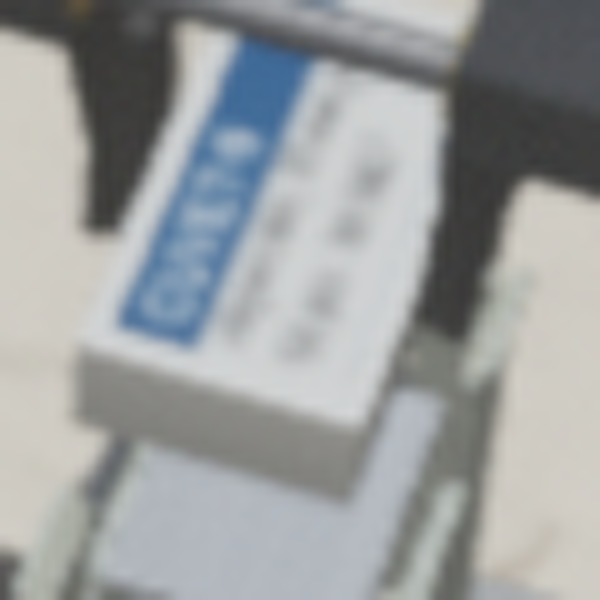

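```bash
python3 - <<'E'
from h import *
im=load('scene2'); s=sense(); p=s['tool_pos']; R=s['tool_rot']
print(p,R.round(4))
q=[]
for (u,v),z in(((80,350),p[2]+.0129),((364,424),p[2]+.0129),((80,418),p[2]-.0091),((348,498),p[2]-.0091)):
    w=px2w(im,335+u/10-.45,225+v/10-.45,z); q.append(w); print(w.round(4),(R.T@(w-p)).round(4))
# feeder in scene: lip features; fit top points per wall
W=cloud(load('scene0'));z=W[...,2]
E
```

```text
[ 0.46758746 -0.15627517  0.19195669] [[-0.06    0.9981  0.0139]
 [ 0.9982  0.0601 -0.0041]
 [-0.0049  0.0136 -0.9999]]
[ 0.4853 -0.1118  0.2049] [ 0.0433  0.0206 -0.0128]
[ 0.4408 -0.1161  0.2049] [ 0.0416 -0.0241 -0.0134]
[ 0.4862 -0.1153  0.1829] [0.0398 0.0209 0.0092]
[ 0.4424 -0.1178  0.1829] [ 0.0399 -0.0229  0.0086]
```

Emit:
servo_tool(
  moves=[
    [0,0,1.5,0.007,0.003,0.002],
    [0.05,0,1.4,0.007,0.002,0.002],
    [0,0,0,0,0,0],
  ],
)

```text
t: 4.3
tool_pos: [0.4677, -0.158, 0.1596]
tool_rot: [[-0.052, 0.999, -0.003], [0.999, 0.052, 0.002], [0.002, -0.003, -1.0]]
wrist_force: [-0.5, -0.2, -0.6]
opening: 0.0457
```

```bash
python3 - <<'E'
from h import *
plan([0.468,-0.156,0.15],3.2,1); b=grab('scene','scene3'); crop('scene3',330,225,400,295,9,'c7')
E
```

```text
t 4.3 pos [ 0.4677 -0.158   0.1596] F [-0.54 -0.23 -0.59] open 0.0457 dist mm 9.78610031169065 rot deg 0.30888836334645203
[0.19, 0.04, 0.96, -0.003, -0.002, -0.004],
```

View pics/c7.png

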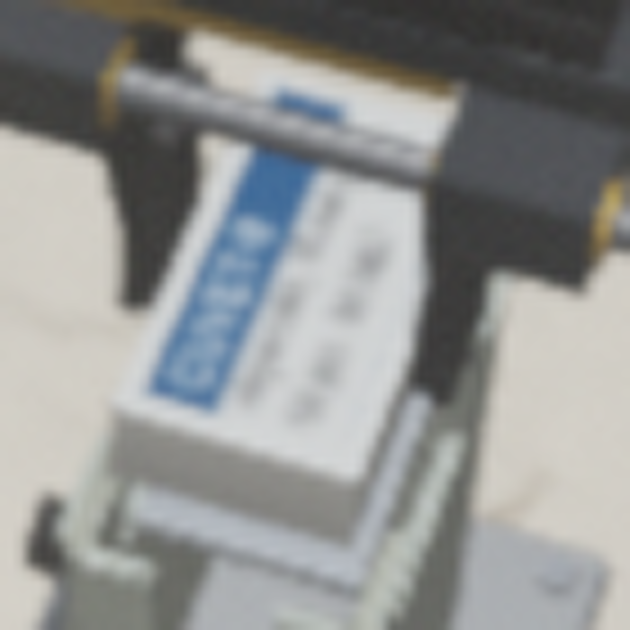

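Emit:
servo_tool(
  moves=[
    [0.15,0.03,0.7,-0.003,-0.002,-0.004],
    [0.05,0,0.6,0,0,0],
  ],
)

```text
t: 4.6
tool_pos: [0.4687, -0.1562, 0.1469]
tool_rot: [[-0.056, 0.998, 0.002], [0.998, 0.056, -0.001], [-0.001, 0.002, -1.0]]
wrist_force: [0.3, 0.4, -1.0]
opening: 0.0456
```

```bash
python3 - <<'E'
from h import *
plan([0.468,-0.156,0.137],3.2,2)
E
```

```text
t 4.6 pos [ 0.4687 -0.1562  0.1469] F [ 0.31  0.37 -1.05] open 0.0456 dist mm 9.93362353563856 rot deg 0.1251377241862165
[0.01, -0.03, 0.5, 0.001, 0.0, -0.0],
[0.01, -0.03, 0.5, 0.001, 0.0, -0.0],
```

Emit:
servo_tool(
  moves=[
    [0,-0.05,0.4,0,0,0],
    [0,0,0.4,0,0,0],
  ],
)

```text
t: 4.85
tool_pos: [0.4682, -0.1561, 0.1384]
tool_rot: [[-0.056, 0.998, 0.002], [0.998, 0.056, -0.001], [-0.001, 0.002, -1.0]]
wrist_force: [-0.1, -0.2, -0.9]
opening: 0.0456
```

Emit:
servo_tool(
  moves=[
    [0,0,0.4,0,0,0],
    [0,0,0.2,0,0,0],
  ],
)

```text
t: 5.1
tool_pos: [0.4681, -0.1562, 0.132]
tool_rot: [[-0.056, 0.998, 0.002], [0.998, 0.056, -0.001], [-0.001, 0.002, -1.0]]
wrist_force: [-1.6, 0.5, 1.9]
opening: 0.046
```

Emit:
servo_tool(
  moves=[
    [0,0,0,0,0,0],
    [0,0,0,0,0,0],
    [0,0,0,0,0,0],
    [0,0,-1,0,0,0],
    [0,0,-3,0,0,0],
  ],
  fingers=0,
)

```text
t: 5.72
tool_pos: [0.4672, -0.1558, 0.1722]
tool_rot: [[-0.056, 0.998, -0.0], [0.998, 0.056, 0.0], [0.0, -0.0, -1.0]]
wrist_force: [-0.3, -0.4, -0.5]
opening: 0.0845
```

Emit:
servo_tool(
  moves=[
    [0,0,0,0,0,0],
    [0,0,0,0,0,0],
    [0,0,0,0,0,0],
    [0,0,0,0,0,0],
    [0,0,0,0,0,0],
  ],
  fingers=1,
)

```text
t: 6.35
tool_pos: [0.4679, -0.156, 0.174]
tool_rot: [[-0.056, 0.998, 0.002], [0.998, 0.056, -0.001], [-0.001, 0.002, -1.0]]
wrist_force: [0.3, -0.1, 0.1]
opening: 0.0445
```

```bash
python3 - <<'E'
from h import *
plan([0.468,-0.156,0.15],3.2,1); b=grab('scene','scene4'); crop('scene4',310,200,410,330,6,'c8')
E
```

```text
t 6.35 pos [ 0.4679 -0.156   0.174 ] F [ 0.26 -0.08  0.15] open 0.0445 dist mm 23.961256281385545 rot deg 0.12524892410671984
[0.01, 0.0, 2.4, 0.002, 0.001, 0.0],
```

View pics/c8.png

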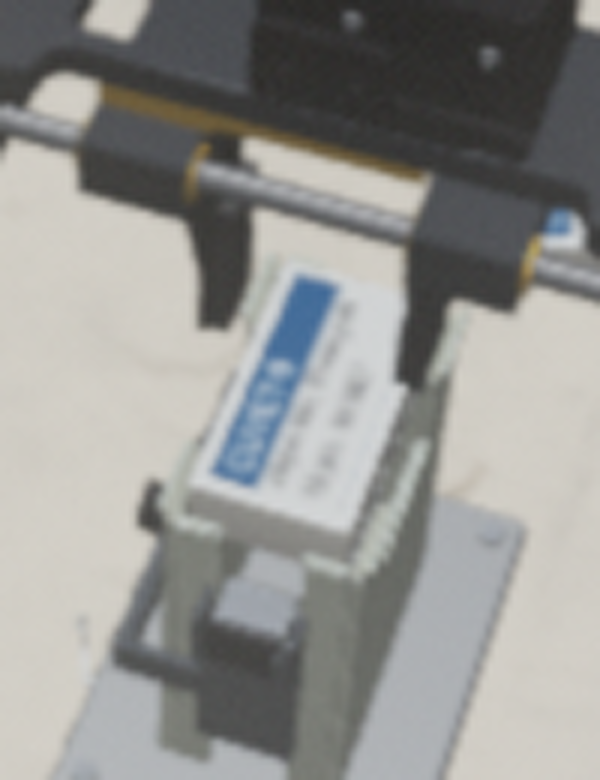

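The carton sits flat in the mouth, with its top face around crop pixel (300,400). The fingers are still closing, so I finish closing them and then press.

Emit:
servo_tool(
  moves=[
    [0,0,0,0,0,0],
    [0,0,0,0,0,0],
    [0,0,0,0,0,0],
    [0,0,0,0,0,0],
    [0,0,0,0,0,0],
    [0,0,1.5,0,0,0],
  ],
  fingers=1,
)

```text
t: 7.15
tool_pos: [0.4686, -0.1562, 0.159]
tool_rot: [[-0.056, 0.998, 0.004], [0.998, 0.056, -0.002], [-0.002, 0.003, -1.0]]
wrist_force: [0.2, 0.9, -0.8]
opening: 0.0004
```

Emit:
servo_tool(
  moves=[
    [0,0,0.8,0,0,0],
    [0,0,0.5,0,0,0],
  ],
)

```text
t: 7.4
tool_pos: [0.4679, -0.156, 0.1438]
tool_rot: [[-0.056, 0.998, 0.002], [0.998, 0.056, -0.001], [-0.001, 0.002, -1.0]]
wrist_force: [0.4, -0.3, 1.9]
opening: 0.0
```

Emit:
servo_tool(
  moves=[
    [0,0,0.5,0,0,0],
    [0,0,0.5,0,0,0],
    [0,0,0.4,0,0,0],
  ],
)

```text
t: 7.78
tool_pos: [0.4681, -0.156, 0.1294]
tool_rot: [[-0.056, 0.998, 0.002], [0.998, 0.056, -0.001], [-0.001, 0.002, -1.0]]
wrist_force: [-2.8, 0.4, 9.1]
opening: 0.0003
```

Emit:
servo_tool(
  moves=[
    [0,0,0.4,0,0,0],
    [0,0,0.3,0,0,0],
  ],
)

```text
t: 8.02
tool_pos: [0.4684, -0.1561, 0.1239]
tool_rot: [[-0.056, 0.998, 0.002], [0.998, 0.056, -0.002], [-0.002, 0.002, -1.0]]
wrist_force: [-3.4, -0.3, 7.2]
opening: 0.0004
```

Emit:
servo_tool(
  moves=[
    [0,0,0.3,0,0,0],
    [0,0,0.2,0,0,0],
  ],
)

```text
t: 8.28
tool_pos: [0.4684, -0.1562, 0.1198]
tool_rot: [[-0.056, 0.998, 0.002], [0.998, 0.056, -0.003], [-0.003, 0.002, -1.0]]
wrist_force: [-4.0, -0.1, 9.4]
opening: 0.0007
```

Emit:
servo_tool(
  moves=[
    [0,-0.05,0.3,0,0,0],
    [0,-0.05,0.3,0,0,0],
  ],
)

```text
t: 8.52
tool_pos: [0.4684, -0.1562, 0.115]
tool_rot: [[-0.056, 0.998, 0.004], [0.998, 0.056, -0.003], [-0.004, 0.004, -1.0]]
wrist_force: [-2.8, 1.0, 9.2]
opening: 0.0001
```

Emit:
servo_tool(
  moves=[
    [0,-0.03,0.3,0,0,0],
    [0,0,0.2,0,0,0],
  ],
)

```text
t: 8.78
tool_pos: [0.4684, -0.1562, 0.1111]
tool_rot: [[-0.056, 0.998, 0.005], [0.998, 0.056, -0.004], [-0.004, 0.005, -1.0]]
wrist_force: [-6.0, 1.7, 11.5]
opening: 0.0004
```

Emit:
servo_tool(
  moves=[
    [0,0,0.3,0,0,0],
    [0,0,0.2,0,0,0],
  ],
)

```text
t: 9.02
tool_pos: [0.4684, -0.1561, 0.1073]
tool_rot: [[-0.056, 0.998, 0.005], [0.998, 0.056, -0.005], [-0.005, 0.004, -1.0]]
wrist_force: [-5.0, 1.4, 12.0]
opening: 0.0003
```

Emit:
servo_tool(
  moves=[
    [0,-0.15,0.3,0.002,0.002,0],
    [0,-0.15,0.2,0.002,0.002,0],
  ],
)

```text
t: 9.28
tool_pos: [0.4683, -0.1562, 0.1044]
tool_rot: [[-0.057, 0.998, 0.007], [0.998, 0.057, -0.002], [-0.003, 0.006, -1.0]]
wrist_force: [0.7, 1.7, 10.5]
opening: 0.0006
```

Emit:
servo_tool(
  moves=[
    [0,-0.1,0.3,0.002,0.002,0],
    [0,0,0.2,0,0,0],
  ],
)

```text
t: 9.52
tool_pos: [0.4684, -0.1562, 0.1011]
tool_rot: [[-0.057, 0.998, 0.006], [0.998, 0.057, -0.001], [-0.002, 0.006, -1.0]]
wrist_force: [-7.6, 1.8, 13.8]
opening: 0.0004
```

Emit:
servo_tool(
  moves=[
    [0,-0.1,0.3,0,0,0],
    [0,-0.1,0.2,0,0,0],
  ],
)

```text
t: 9.78
tool_pos: [0.4683, -0.1562, 0.0979]
tool_rot: [[-0.057, 0.998, 0.011], [0.998, 0.057, -0.002], [-0.003, 0.01, -1.0]]
wrist_force: [-1.5, 1.5, 8.5]
opening: 0.0006
```

Emit:
servo_tool(
  moves=[
    [0,-0.1,0.3,0,0,0],
    [0,-0.1,0.2,0,0,0],
  ],
)

```text
t: 10.02
tool_pos: [0.4684, -0.1562, 0.0946]
tool_rot: [[-0.058, 0.998, 0.015], [0.998, 0.058, -0.003], [-0.004, 0.014, -1.0]]
wrist_force: [-0.9, 1.1, 9.0]
opening: 0.0002
```

Emit:
servo_tool(
  moves=[
    [0,0,0.2,0.005,0.002,0],
    [0,0,0.1,0.004,0,0],
  ],
)

```text
t: 10.28
tool_pos: [0.4684, -0.1562, 0.0929]
tool_rot: [[-0.058, 0.998, 0.005], [0.998, 0.058, -0.002], [-0.003, 0.005, -1.0]]
wrist_force: [-5.2, 1.8, 12.9]
opening: 0.0004
```

Emit:
servo_tool(
  moves=[
    [0,0,-0.2,0.003,0,0],
    [0,0,-0.2,0,0,0],
  ],
)

```text
t: 10.52
tool_pos: [0.4684, -0.1562, 0.0975]
tool_rot: [[-0.058, 0.998, 0.002], [0.998, 0.058, -0.003], [-0.003, 0.002, -1.0]]
wrist_force: [-3.3, 0.9, 6.6]
opening: 0.0008
```

Emit:
servo_tool(
  moves=[
    [0,0,-0.2,0,0,0],
  ],
)

```text
t: 10.65
tool_pos: [0.4684, -0.1562, 0.0999]
tool_rot: [[-0.058, 0.998, 0.002], [0.998, 0.058, -0.003], [-0.003, 0.002, -1.0]]
wrist_force: [-2.5, 0.3, 6.9]
opening: 0.0002
```

Emit:
servo_tool(
  moves=[
    [0,0,-0.2,0,0,0],
  ],
)

```text
t: 10.78
tool_pos: [0.4684, -0.1562, 0.1018]
tool_rot: [[-0.058, 0.998, 0.002], [0.998, 0.058, -0.003], [-0.003, 0.002, -1.0]]
wrist_force: [0.0, -0.2, -0.1]
opening: 0.0008
```

Emit:
servo_tool(
  moves=[
    [0,0,-3,0,0,0],
    [0,0,-5,0,0,0],
    [0,0,-3,0,0,0],
  ],
  fingers=0,
)

```text
t: 11.15
tool_pos: [0.4666, -0.1554, 0.2118]
tool_rot: [[-0.058, 0.998, -0.003], [0.998, 0.058, -0.001], [-0.0, -0.003, -1.0]]
wrist_force: [0.9, -0.4, 0.3]
opening: 0.0228
```

```bash
python3 - <<'E'
from h import *
plan([0.4525,-0.3815,0.14],27.1,6); b=grab('scene','scene5'); crop('scene5',310,200,410,330,6,'c9')
W=cloud(b); 
for uv in [(360,275),(355,285),(365,265),(350,290)]: print(uv,W[uv[1],uv[0]].round(4))
E
```

```text
t 11.15 pos [ 0.4666 -0.1554  0.2118] F [ 0.91 -0.38  0.29] open 0.0228 dist mm 237.68493281154724 rot deg 23.78583380403614
[-3.75, -0.45, 1.2, -0.0, -0.0, -0.069],
[-3.71, -0.71, 1.2, -0.0, -0.0, -0.069],
[-3.65, -0.96, 1.2, -0.0, -0.0, -0.069],
[-3.58, -1.21, 1.2, -0.0, -0.0, -0.069],
[-3.48, -1.46, 1.2, -0.0, -0.0, -0.069],
[-3.37, -1.7, 1.2, -0.0, -0.0, -0.069],
(360, 275) [ 0.4729 -0.1689  0.0995]
(355, 285) [ 0.4727 -0.1443  0.1013]
(365, 265) [ 0.4719 -0.1905  0.1031]
(350, 290) [ 0.4771 -0.1323  0.0995]
```

View pics/c9.png

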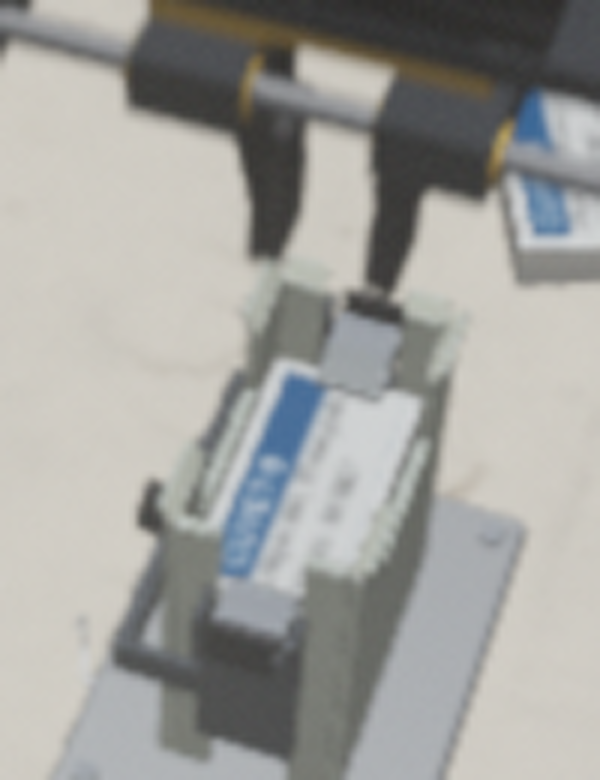

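The first carton is latched: both catches lie over it and its top is at about z = 0.1005. Now the second carton.

Emit:
servo_tool(
  moves=[
    [-3.8,-0.4,0.8,0,0,-0.069],
    [-3.7,-0.7,1.2,0,0,-0.069],
    [-3.7,-1.0,1.2,0,0,-0.069],
    [-3.6,-1.2,1.2,0,0,-0.069],
    [-3.5,-1.5,1.2,0,0,-0.069],
    [-3.2,-1.6,1.2,0,0,-0.069],
    [0,0,0,0,0,0],
  ],
  fingers=0,
)

```text
t: 12.08
tool_pos: [0.456, -0.3883, 0.1441]
tool_rot: [[-0.468, 0.883, 0.003], [0.883, 0.468, -0.003], [-0.004, 0.001, -1.0]]
wrist_force: [-0.6, 1.1, 0.1]
opening: 0.086
```

```bash
python3 - <<'E'
from h import *
plan([0.452,-0.3818,0.03],27.1,3)
E
```

```text
t 12.075 pos [ 0.456  -0.3883  0.1441] F [-0.63  1.1   0.07] open 0.086 dist mm 114.39511794585553 rot deg 0.8772236661576249
[0.27, -0.02, 3.8, 0.0, 0.001, 0.005],
[0.27, -0.02, 3.8, 0.0, 0.001, 0.005],
[0.26, -0.02, 3.8, 0.0, 0.001, 0.005],
```

Emit:
servo_tool(
  moves=[
    [0.3,0,3.6,0,0,0.005],
    [0.2,0,3.6,0,0,0.005],
    [0.2,0,3.6,0,0,0.005],
    [0,0,0,0,0,0],
  ],
)

```text
t: 12.58
tool_pos: [0.4546, -0.3796, 0.0335]
tool_rot: [[-0.455, 0.891, 0.005], [0.891, 0.455, -0.002], [-0.004, 0.003, -1.0]]
wrist_force: [-1.0, -0.2, 0.3]
opening: 0.087
```

```bash
python3 - <<'E'
from h import *
plan([0.452,-0.3818,0.010],27.1,2)
E
```

```text
t 12.575 pos [ 0.4546 -0.3796  0.0335] F [-0.98 -0.21  0.34] open 0.087 dist mm 23.69916535711344 rot deg 0.3198503398199418
[-0.03, -0.17, 1.17, 0.002, 0.002, -0.001],
[-0.04, -0.17, 1.17, 0.002, 0.002, -0.001],
```

Emit:
servo_tool(
  moves=[
    [0,-0.2,1.2,0.002,0.002,0],
    [0,-0.1,1.0,0.002,0.002,0],
    [0,0,0,0,0,0],
  ],
)

```text
t: 12.95
tool_pos: [0.4539, -0.3819, 0.0136]
tool_rot: [[-0.455, 0.891, 0.003], [0.891, 0.455, -0.003], [-0.004, 0.001, -1.0]]
wrist_force: [0.9, 0.8, -0.1]
opening: 0.0869
```

```bash
python3 - <<'E'
from h import *
plan([0.452,-0.3818,0.010],27.1,1)
E
```

```text
t 12.95 pos [ 0.4539 -0.3819  0.0136] F [ 0.89  0.76 -0.12] open 0.0869 dist mm 4.041873407059755 rot deg 0.260260170422043
[0.1, -0.17, 0.35, 0.001, 0.004, -0.001],
```

Emit:
servo_tool(
  moves=[
    [0.1,-0.15,0.4,0,0.004,0],
    [0,0,0,0,0,0],
    [0,0,0,0,0,0],
    [0,0,0,0,0,0],
    [0,0,0,0,0,0],
    [0,0,0,0,0,0],
  ],
  fingers=1,
  newtons=20,
)

```text
t: 13.7
tool_pos: [0.4529, -0.3825, 0.0109]
tool_rot: [[-0.455, 0.891, 0.003], [0.891, 0.455, -0.001], [-0.002, 0.002, -1.0]]
wrist_force: [0.1, 0.2, 0.8]
opening: 0.046
```

Emit:
servo_tool(
  moves=[
    [0,0,-3,0,0,0],
    [0,0,-6,0,0,0],
    [0,0,-6,0,0,0],
  ],
)

```text
t: 14.08
tool_pos: [0.4497, -0.3802, 0.1592]
tool_rot: [[-0.455, 0.891, -0.005], [0.891, 0.455, 0.006], [0.008, -0.002, -1.0]]
wrist_force: [1.5, -1.1, -1.0]
opening: 0.0457
```

```bash
python3 - <<'E'
from h import *
plan([0.4675,-0.156,0.19],3.2,6)
E
```

```text
t 14.075 pos [ 0.4497 -0.3802  0.1592] F [ 1.49 -1.15 -1.04] open 0.0457 dist mm 226.96377688248268 rot deg 23.863081477382
[3.2, 1.96, -0.49, -0.001, -0.001, 0.069],
[3.32, 1.74, -0.49, -0.001, -0.001, 0.069],
[3.44, 1.5, -0.5, -0.001, -0.001, 0.069],
[3.53, 1.26, -0.5, -0.001, -0.001, 0.069],
[3.61, 1.01, -0.5, -0.001, -0.001, 0.069],
[3.67, 0.76, -0.51, -0.001, -0.001, 0.069],
```

Emit:
servo_tool(
  moves=[
    [3.2,2.0,-0.9,0,0,0.069],
    [3.3,1.7,-0.7,0,0,0.069],
    [3.4,1.5,-0.5,0,0,0.069],
    [3.5,1.3,-0.5,0,0,0.069],
    [3.6,1.0,-0.2,0,0,0.069],
    [3.5,0.7,-0.1,0,0,0.069],
    [0,0,0,0,0,0],
  ],
)

```text
t: 14.95
tool_pos: [0.471, -0.1531, 0.1956]
tool_rot: [[-0.044, 0.999, 0.003], [0.999, 0.044, -0.001], [-0.001, 0.003, -1.0]]
wrist_force: [-1.0, -1.3, -0.5]
opening: 0.0456
```

```bash
python3 - <<'E'
from h import *
b=grab('scene','scene6'); plan([0.4675,-0.156,0.168],3.2,2); crop('scene6',325,220,405,300,8,'c10')
s=sense(); print(proj(b,s['tool_pos']))
E
```

```text
t 15.0 pos [ 0.4707 -0.1549  0.1955] F [ 1.08  0.04 -1.67] open 0.0458 dist mm 27.67200055584079 rot deg 0.7554112020636694
[-0.05, -0.17, 1.37, 0.001, 0.001, -0.006],
[-0.05, -0.17, 1.37, 0.001, 0.001, -0.006],
[361.36105003 246.48017468]
```

View pics/c10.png

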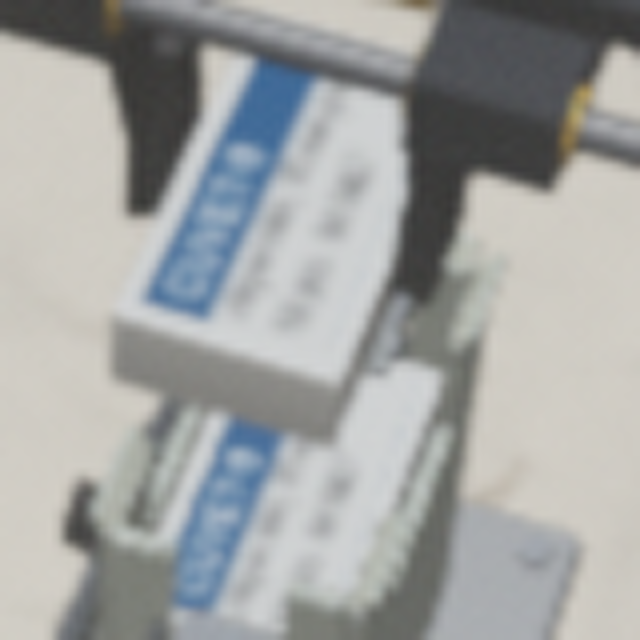

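```bash
python3 - <<'E'
from h import *
im=load('scene6'); s=sense(); p=s['tool_pos']; R=s['tool_rot']
for (u,v),z in(((115,314),p[2]+.0111),((348,382),p[2]+.0111),((115,378),p[2]-.0109),((335,442),p[2]-.0109)):
    w=px2w(im,325+u/8-.44,220+v/8-.44,z); print(w.round(4),(R.T@(w-p)).round(4))
E
```

```text
[ 0.4905 -0.1096  0.2066] [ 0.0444  0.0217 -0.0111]
[ 0.4442 -0.1125  0.2066] [ 0.0435 -0.0246 -0.0112]
[ 0.4906 -0.111   0.1846] [0.043  0.0217 0.0109]
[ 0.4459 -0.114   0.1846] [ 0.0419 -0.0231  0.0108]
```

Emit:
servo_tool(
  moves=[
    [-0.1,-0.15,1.3,0,0,-0.006],
    [-0.1,-0.15,1.2,0,0,-0.006],
    [0,0,0,0,0,0],
  ],
)

```text
t: 15.38
tool_pos: [0.4665, -0.1598, 0.1676]
tool_rot: [[-0.053, 0.999, 0.001], [0.999, 0.053, -0.001], [-0.001, 0.001, -1.0]]
wrist_force: [0.9, 0.5, -0.3]
opening: 0.0457
```

```bash
python3 - <<'E'
from h import *
plan([0.4675,-0.157,0.152],3.2,2)
E
```

```text
t 15.375 pos [ 0.4665 -0.1598  0.1676] F [ 0.88  0.53 -0.33] open 0.0457 dist mm 15.848967374071707 rot deg 0.17255497876988835
[0.14, 0.06, 0.78, 0.0, 0.001, -0.001],
[0.14, 0.06, 0.78, 0.0, 0.001, -0.001],
```

Emit:
servo_tool(
  moves=[
    [0.15,0.05,0.7,0,0,-0.001],
    [0.1,0.05,0.7,0,0,-0.001],
    [0,0,0,0,0,0],
  ],
)

```text
t: 15.75
tool_pos: [0.4673, -0.1576, 0.1523]
tool_rot: [[-0.054, 0.999, 0.001], [0.999, 0.054, -0.001], [-0.001, 0.001, -1.0]]
wrist_force: [-0.5, 0.2, -0.3]
opening: 0.0456
```

```bash
python3 - <<'E'
from h import *
plan([0.4675,-0.157,0.144],3.2,2)
E
```

```text
t 15.75 pos [ 0.4673 -0.1576  0.1523] F [-0.49  0.19 -0.34] open 0.0456 dist mm 8.372235927153218 rot deg 0.09846368663945246
[0.03, 0.01, 0.42, 0.0, 0.0, -0.001],
[0.03, 0.01, 0.42, 0.0, 0.0, -0.001],
```

Emit:
servo_tool(
  moves=[
    [0.05,0.02,0.4,0,0,0],
    [0,0,0.4,0,0,0],
    [0,0,0.4,0,0,0],
  ],
)

```text
t: 16.12
tool_pos: [0.468, -0.1571, 0.1402]
tool_rot: [[-0.055, 0.998, 0.002], [0.999, 0.055, -0.001], [-0.001, 0.002, -1.0]]
wrist_force: [-0.3, 0.8, -0.8]
opening: 0.0461
```

Emit:
servo_tool(
  moves=[
    [0,0,0.4,0,0,0],
    [0,0,0.4,0,0,0],
  ],
)

```text
t: 16.38
tool_pos: [0.468, -0.1572, 0.1316]
tool_rot: [[-0.055, 0.999, 0.002], [0.999, 0.055, -0.001], [-0.002, 0.002, -1.0]]
wrist_force: [-0.4, 0.9, -1.4]
opening: 0.0457
```

Emit:
servo_tool(
  moves=[
    [0,0,0.4,0,0,0],
    [0,0,0.4,0,0,0],
  ],
)

```text
t: 16.62
tool_pos: [0.468, -0.1572, 0.1231]
tool_rot: [[-0.055, 0.999, 0.002], [0.999, 0.055, -0.001], [-0.002, 0.002, -1.0]]
wrist_force: [0.0, 0.4, -1.7]
opening: 0.0459
```

Emit:
servo_tool(
  moves=[
    [0,0,0.3,0,0,0],
    [0,0,0.3,0,0,0],
  ],
)

```text
t: 16.88
tool_pos: [0.4685, -0.1574, 0.1178]
tool_rot: [[-0.055, 0.998, 0.003], [0.998, 0.055, -0.002], [-0.002, 0.002, -1.0]]
wrist_force: [-5.7, 0.5, 16.2]
opening: 0.0458
```

Emit:
servo_tool(
  moves=[
    [0,0,-0.1,0,0,0],
    [0,0,0,0,0,0],
    [0,0,0,0,0,0],
    [0,0,0,0,0,0],
    [0,0,-2,0,0,0],
    [0,0,-3,0,0,0],
  ],
  fingers=0,
)

```text
t: 17.62
tool_pos: [0.4671, -0.1569, 0.1677]
tool_rot: [[-0.055, 0.998, -0.001], [0.998, 0.055, -0.0], [-0.0, -0.001, -1.0]]
wrist_force: [1.0, -0.2, 0.5]
opening: 0.086
```

```bash
python3 - <<'E'
from h import *
plan([0.468,-0.156,0.168],3.2,1); b=grab('scene','scene7'); crop('scene7',310,200,410,330,6,'c11')
W=cloud(b)
for uv in [(355,280),(350,290),(360,280),(368,265)]: print(uv,W[uv[1],uv[0]].round(4))
E
```

```text
t 17.625 pos [ 0.4671 -0.1569  0.1677] F [ 0.98 -0.2   0.53] open 0.086 dist mm 1.3036400352563235 rot deg 0.09046638242950235
[0.08, 0.1, -0.03, -0.001, 0.0, -0.001],
(355, 280) [ 0.4703 -0.1348  0.1299]
(350, 290) [ 0.471  -0.1145  0.1273]
(360, 280) [ 0.4623 -0.1369  0.1317]
(368, 265) [ 0.4612 -0.1716  0.1316]
```

View pics/c11.png

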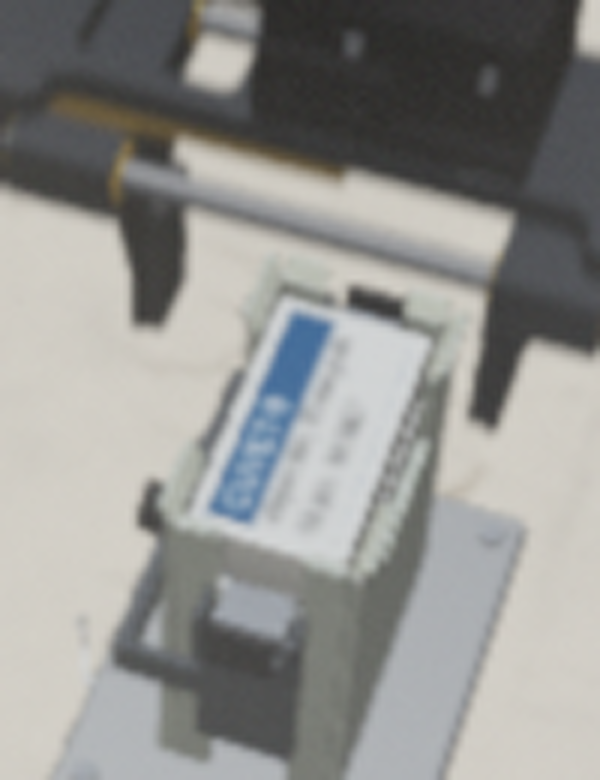

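The second carton lies flat inside the mouth, with its top at about 0.130, resting on the catch slopes. I close the fingers and press.

Emit:
servo_tool(
  moves=[
    [0.05,0.05,0,0,0,0],
    [0,0,0,0,0,0],
    [0,0,0,0,0,0],
    [0,0,0,0,0,0],
    [0,0,0,0,0,0],
    [0,0,0,0,0,0],
    [0,0,0,0,0,0],
    [0,0,0,0,0,0],
  ],
  fingers=1,
)

```text
t: 18.68
tool_pos: [0.4687, -0.1565, 0.17]
tool_rot: [[-0.055, 0.998, 0.002], [0.998, 0.055, -0.001], [-0.002, 0.002, -1.0]]
wrist_force: [0.1, 0.8, 0.9]
opening: 0.0147
```

Emit:
servo_tool(
  moves=[
    [0,0,0,0,0,0],
    [0,0,0,0,0,0],
    [0,0,1.5,0,0,0],
    [0,0,1.2,0,0,0],
    [0,0,0.5,0,0,0],
  ],
)

```text
t: 19.3
tool_pos: [0.4685, -0.1566, 0.1356]
tool_rot: [[-0.055, 0.998, 0.001], [0.998, 0.055, -0.001], [-0.001, 0.001, -1.0]]
wrist_force: [1.0, -0.7, -0.2]
opening: 0.0005
```

Emit:
servo_tool(
  moves=[
    [0,0,0.4,0,0,0],
  ],
)

```text
t: 19.42
tool_pos: [0.4684, -0.1565, 0.131]
tool_rot: [[-0.055, 0.998, 0.001], [0.998, 0.055, -0.001], [-0.001, 0.001, -1.0]]
wrist_force: [0.2, -0.1, -0.1]
opening: 0.0005
```

Emit:
servo_tool(
  moves=[
    [0,0,0.3,0,0,0],
    [0,0,0.2,0,0,0],
  ],
)

```text
t: 19.68
tool_pos: [0.4683, -0.1569, 0.1277]
tool_rot: [[-0.055, 0.999, 0.0], [0.998, 0.055, -0.002], [-0.002, 0.0, -1.0]]
wrist_force: [-7.6, 1.9, 18.2]
opening: 0.0001
```

Emit:
servo_tool(
  moves=[
    [0,0,0.2,0,0,0],
    [0,0,0.2,0,0,0],
  ],
)

```text
t: 19.92
tool_pos: [0.4683, -0.1572, 0.1268]
tool_rot: [[-0.054, 0.999, 0.0], [0.999, 0.054, -0.004], [-0.004, -0.0, -1.0]]
wrist_force: [-9.7, 3.3, 20.4]
opening: 0.0003
```

Emit:
servo_tool(
  moves=[
    [0,0,0.2,0,0,0],
    [0,0,0.2,0,0,0],
  ],
)

```text
t: 20.18
tool_pos: [0.4684, -0.1571, 0.1264]
tool_rot: [[-0.054, 0.999, -0.0], [0.999, 0.054, -0.006], [-0.006, -0.0, -1.0]]
wrist_force: [-10.6, 3.1, 21.4]
opening: 0.0003
```

Emit:
servo_tool(
  moves=[
    [0,0,0.3,0,0,0],
    [0,0,0.2,0,0,0],
  ],
)

```text
t: 20.42
tool_pos: [0.4684, -0.1571, 0.125]
tool_rot: [[-0.054, 0.999, -0.0], [0.999, 0.054, -0.007], [-0.007, -0.001, -1.0]]
wrist_force: [-9.9, 2.3, 20.3]
opening: 0.0002
```

Emit:
servo_tool(
  moves=[
    [0,-0.15,0.3,0,0.003,0],
    [0,-0.15,0.3,0,0.003,0],
  ],
)

```text
t: 20.68
tool_pos: [0.468, -0.1575, 0.1228]
tool_rot: [[-0.054, 0.999, 0.005], [0.999, 0.054, -0.004], [-0.004, 0.005, -1.0]]
wrist_force: [0.3, -0.0, 7.9]
opening: 0.0
```

Emit:
servo_tool(
  moves=[
    [0,-0.15,0.3,0,0.003,0],
    [0,-0.15,0.3,0,0.003,0],
  ],
)

```text
t: 20.92
tool_pos: [0.4681, -0.1577, 0.1203]
tool_rot: [[-0.055, 0.998, 0.012], [0.998, 0.055, 0.0], [-0.0, 0.012, -1.0]]
wrist_force: [-2.4, 2.9, 15.2]
opening: 0.0006
```

Emit:
servo_tool(
  moves=[
    [0.03,-0.1,0.3,0.005,0,0],
    [0.03,-0.1,0.3,0.005,0,0],
  ],
)

```text
t: 21.18
tool_pos: [0.4682, -0.1577, 0.1178]
tool_rot: [[-0.055, 0.998, 0.006], [0.998, 0.055, -0.003], [-0.003, 0.006, -1.0]]
wrist_force: [-4.4, 0.9, 15.8]
opening: 0.0004
```

Emit:
servo_tool(
  moves=[
    [0.03,-0.1,0.3,0.002,0,0],
    [0.03,-0.1,0.3,0.002,0,0],
  ],
)

```text
t: 21.42
tool_pos: [0.4682, -0.1577, 0.1153]
tool_rot: [[-0.055, 0.998, 0.006], [0.998, 0.055, -0.005], [-0.005, 0.006, -1.0]]
wrist_force: [-5.0, 1.2, 16.4]
opening: 0.0009
```

Emit:
servo_tool(
  moves=[
    [0.03,-0.1,0.3,0.002,0,0],
    [0.03,-0.1,0.3,0.002,0,0],
  ],
)

```text
t: 21.68
tool_pos: [0.4682, -0.1577, 0.1128]
tool_rot: [[-0.055, 0.998, 0.006], [0.998, 0.055, -0.008], [-0.008, 0.006, -1.0]]
wrist_force: [-5.0, 2.1, 16.0]
opening: 0.0003
```

Emit:
servo_tool(
  moves=[
    [0.03,-0.1,0.3,0.003,0.004,0],
    [0.03,-0.1,0.3,0.002,0.004,0],
    [0.03,-0.1,0.3,0.002,0.002,0],
  ],
)

```text
t: 22.05
tool_pos: [0.4682, -0.1577, 0.1093]
tool_rot: [[-0.055, 0.998, 0.005], [0.999, 0.055, -0.002], [-0.002, 0.005, -1.0]]
wrist_force: [-5.4, 1.3, 17.2]
opening: 0.0003
```

Emit:
servo_tool(
  moves=[
    [0.03,-0.1,0.3,0.002,0.002,0],
    [0.03,-0.1,0.3,0.002,0.002,0],
  ],
)

```text
t: 22.3
tool_pos: [0.4682, -0.1577, 0.1071]
tool_rot: [[-0.055, 0.998, 0.005], [0.999, 0.055, -0.0], [-0.001, 0.005, -1.0]]
wrist_force: [-6.2, 2.0, 17.7]
opening: 0.0003
```

Emit:
servo_tool(
  moves=[
    [0.03,-0.1,0.3,0.002,0.002,0],
    [0.03,-0.1,0.3,0.002,0.002,0],
  ],
)

```text
t: 22.55
tool_pos: [0.4682, -0.1577, 0.1049]
tool_rot: [[-0.054, 0.999, 0.005], [0.999, 0.054, 0.001], [0.001, 0.005, -1.0]]
wrist_force: [-4.8, 0.8, 18.5]
opening: 0.0004
```

Emit:
servo_tool(
  moves=[
    [0.03,-0.1,0.3,0.002,0,0],
    [0.03,-0.1,0.3,0.002,0,0],
  ],
)

```text
t: 22.8
tool_pos: [0.4682, -0.1577, 0.1028]
tool_rot: [[-0.054, 0.999, 0.005], [0.999, 0.054, -0.002], [-0.002, 0.005, -1.0]]
wrist_force: [-6.7, 2.2, 18.2]
opening: 0.0005
```

Emit:
servo_tool(
  moves=[
    [0.03,-0.1,0.3,0.002,0,0],
  ],
)

```text
t: 22.92
tool_pos: [0.4682, -0.1577, 0.1017]
tool_rot: [[-0.054, 0.999, 0.005], [0.999, 0.054, -0.003], [-0.003, 0.005, -1.0]]
wrist_force: [-5.7, 2.0, 18.8]
opening: 0.0004
```

Emit:
servo_tool(
  moves=[
    [0.02,-0.1,0.25,0.002,0,0],
  ],
)

```text
t: 23.05
tool_pos: [0.4682, -0.1577, 0.1012]
tool_rot: [[-0.054, 0.999, 0.005], [0.999, 0.054, -0.004], [-0.005, 0.005, -1.0]]
wrist_force: [-5.7, 2.3, 19.1]
opening: 0.0005
```

Emit:
servo_tool(
  moves=[
    [0.02,-0.1,0.25,0.002,0.002,0],
  ],
)

```text
t: 23.18
tool_pos: [0.4682, -0.1577, 0.1007]
tool_rot: [[-0.054, 0.999, 0.005], [0.999, 0.054, -0.004], [-0.004, 0.004, -1.0]]
wrist_force: [-6.2, 2.4, 18.4]
opening: 0.0006
```

Emit:
servo_tool(
  moves=[
    [0.02,-0.1,0.25,0.002,0.002,0],
  ],
)

```text
t: 23.3
tool_pos: [0.4682, -0.1577, 0.1002]
tool_rot: [[-0.054, 0.999, 0.004], [0.999, 0.054, -0.003], [-0.003, 0.004, -1.0]]
wrist_force: [-6.3, 2.6, 18.8]
opening: 0.0003
```

Emit:
servo_tool(
  moves=[
    [0.02,-0.1,0.25,0.002,0.002,0],
  ],
)

```text
t: 23.42
tool_pos: [0.4682, -0.1577, 0.0995]
tool_rot: [[-0.054, 0.999, 0.004], [0.999, 0.054, -0.002], [-0.002, 0.004, -1.0]]
wrist_force: [-4.5, 2.5, 16.8]
opening: 0.0003
```

Emit:
servo_tool(
  moves=[
    [0.02,-0.1,0.25,0.002,0.002,0],
  ],
)

```text
t: 23.55
tool_pos: [0.4682, -0.1577, 0.0989]
tool_rot: [[-0.054, 0.999, 0.004], [0.999, 0.054, -0.001], [-0.002, 0.004, -1.0]]
wrist_force: [-5.5, 2.1, 17.6]
opening: 0.0005
```

```bash
python3 - <<'E'
from h import *
b=grab('scene','scene8'); crop('scene8',320,215,400,325,7,'c12'); s=sense(); print(s['t'],s['tool_pos'],s['wrist_force'])
crop('scene5',320,215,400,325,7,'c13')
a=grab('top','top8'); crop('top8',215,260,335,350,6,'c14')
E
```

```text
23.6 [ 0.46818429 -0.15769489  0.0988059 ] [-5.11630588  1.74048843 17.26827413]
```

View pics/c12.png

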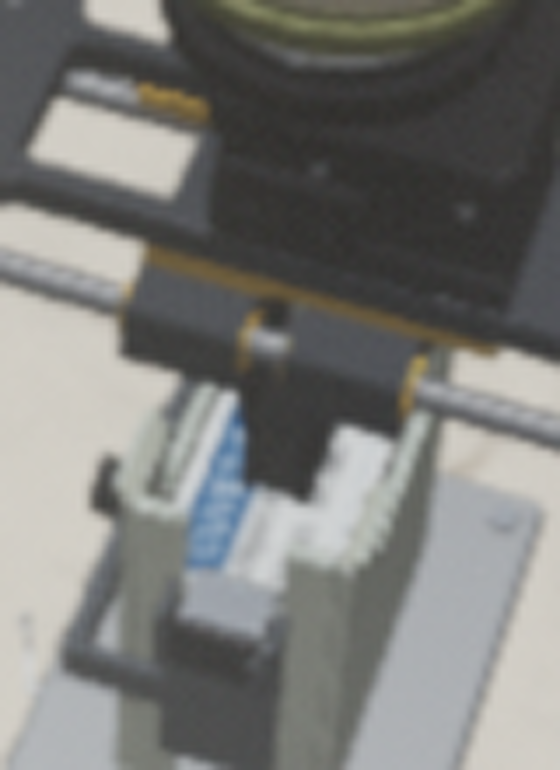

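View pics/c14.png

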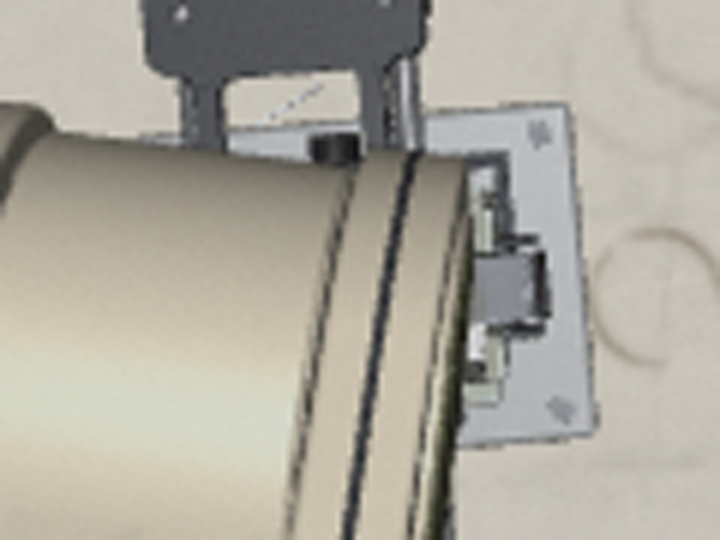

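View pics/c13.png

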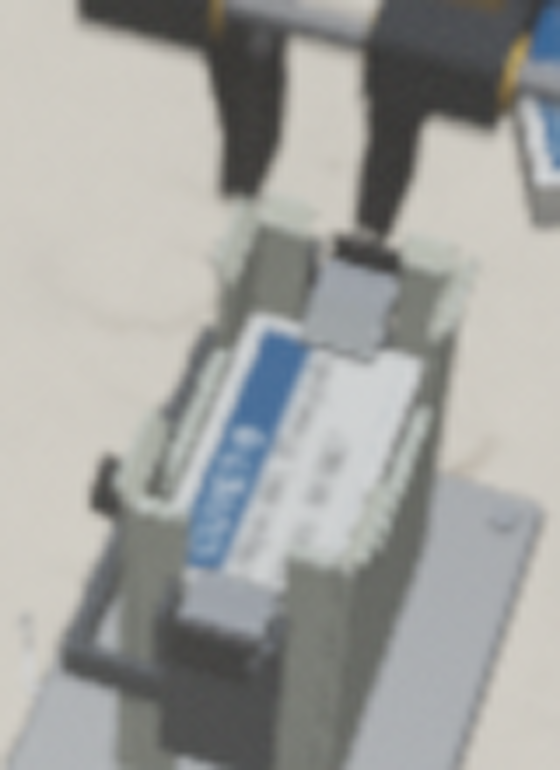

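Emit:
servo_tool(
  moves=[
    [0.02,-0.1,0.22,0.002,0,0],
  ],
)

```text
t: 23.78
tool_pos: [0.4682, -0.1577, 0.0985]
tool_rot: [[-0.054, 0.999, 0.004], [0.999, 0.054, -0.002], [-0.003, 0.004, -1.0]]
wrist_force: [-5.3, 2.1, 18.2]
opening: 0.0007
```

Emit:
servo_tool(
  moves=[
    [0,-0.05,-0.1,0,0,0],
    [0,0,-0.1,0,0,0],
  ],
)

```text
t: 24.02
tool_pos: [0.4684, -0.1578, 0.1016]
tool_rot: [[-0.055, 0.998, 0.006], [0.999, 0.055, -0.003], [-0.004, 0.006, -1.0]]
wrist_force: [0.3, 0.1, -0.6]
opening: 0.0005
```

Emit:
servo_tool(
  moves=[
    [0,0,-0.1,0,0,0],
  ],
)

```text
t: 24.15
tool_pos: [0.4685, -0.1578, 0.1026]
tool_rot: [[-0.054, 0.998, 0.006], [0.999, 0.054, -0.003], [-0.004, 0.006, -1.0]]
wrist_force: [-0.5, -0.4, -0.0]
opening: 0.0005
```

Emit:
servo_tool(
  moves=[
    [0,0,-0.1,0,0,0],
  ],
)

```text
t: 24.28
tool_pos: [0.4684, -0.1578, 0.1035]
tool_rot: [[-0.054, 0.999, 0.006], [0.999, 0.054, -0.003], [-0.003, 0.006, -1.0]]
wrist_force: [-0.1, -0.3, 1.0]
opening: 0.0005
```

Contact is lost at 0.1016 and the force falls to about zero, so the stack is being held by the catches. I retract and verify.

Emit:
servo_tool(
  moves=[
    [0,0,-2,0,0,0],
    [0,0,-5,0,0,0],
    [0,0,-5,0,0,0],
    [-5,0,-2,0,0,0],
    [-6,0,-1,0,0,0],
    [-6,0,0,0,0,0],
    [-6,0,0,0,0,0],
    [0,0,0,0,0,0],
  ],
)

```text
t: 25.28
tool_pos: [0.4803, -0.3936, 0.2583]
tool_rot: [[-0.057, 0.998, 0.004], [0.998, 0.058, -0.004], [-0.005, 0.004, -1.0]]
wrist_force: [-0.4, 1.3, -0.7]
opening: 0.0004
```

```bash
python3 - <<'E'
from h import *
b=grab('scene','scene9'); crop('scene9',310,200,410,330,6,'c15')
a=grab('top','top9'); crop('top9',215,260,335,350,6,'c16')
s=sense(); print(s['t'],s['tool_pos'],s['wrist_force'])
for im in(a,b):
    W=cloud(im); m=(abs(W[...,0]-.468)<.015)&(abs(W[...,1]+.156)<.025)&(W[...,2]>.05); P=W[m]; print(len(P),np.median(P,0), P[:,2].std())
    for lo,hi in((-.13,-.115),(-.165,-.15),(-.2,-.185)):
        mm=(abs(W[...,0]-.475)<.006)&(W[...,1]>lo)&(W[...,1]<hi)&(W[...,2]>.05); print(lo,np.median(W[mm][:,2]) if mm.any() else None)
E
```

```text
25.375 [ 0.48225294 -0.38862528  0.25925553] [-0.0947475   1.15565439 -0.9056289 ]
445 [ 0.46805628 -0.15613073  0.09953615] 0.0014219859071266045
-0.13 0.10025383488011783
-0.165 0.09943244593645681
-0.2 0.10243228737360327
396 [ 0.46824655 -0.15579047  0.1005651 ] 0.0011553661117477865
-0.13 0.10072370492797621
-0.165 0.10051727511207575
-0.2 0.10264355588788052
```

View pics/c15.png

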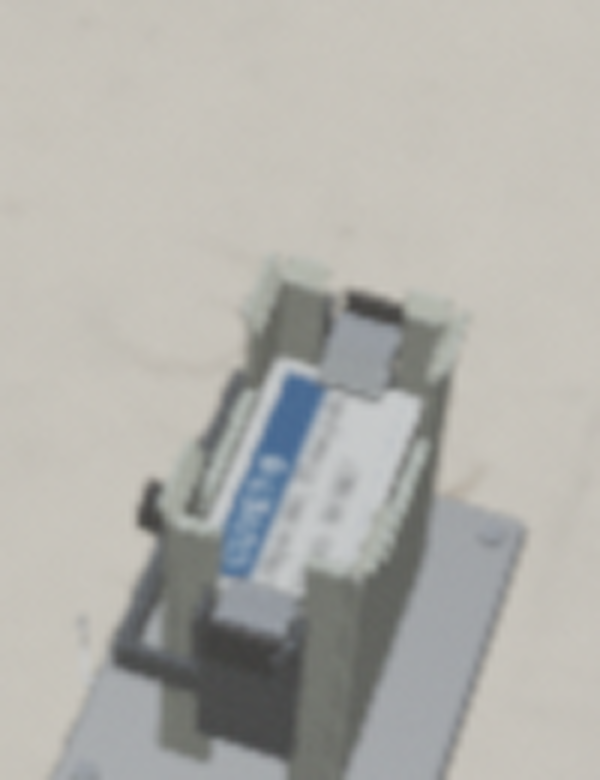

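View pics/c16.png

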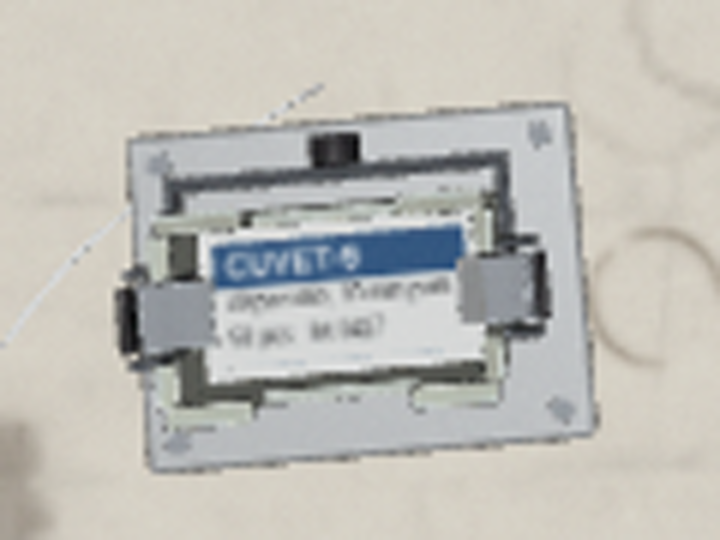

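View pics/top9.png

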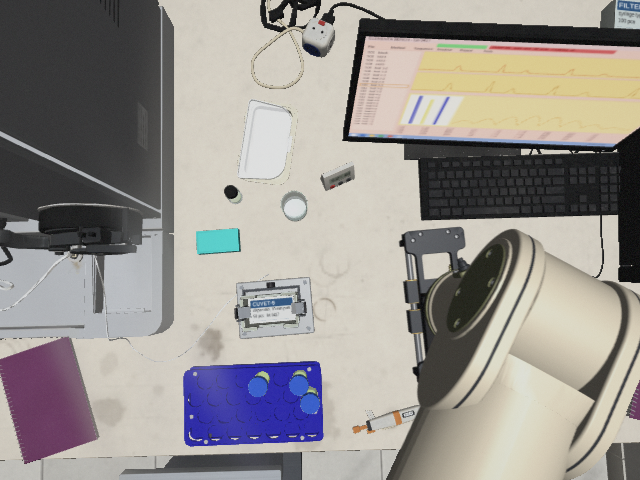

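Both catches lie over the upper carton, at crop pixels (175,315) and (495,285). Its top is flat at about 0.1005, and the bystanders are where they were. I hand the job in.

```bash
python3 - <<'E'
from plant import finish_job, sense
print(sense()['t']); print(finish_job())
E
```

```text
25.375
the job is handed in; nothing more can be done
None
```

Both cartons are in the feeder, latched one upon the other, and the job was handed in at 25.4 s of the 64 s allowed.

I placed the two white cartons one at a time and pressed each down with closed fingers. The first latched with its top at z ≈ 0.1005, about 34 mm below the mouth. I pressed the second to about 2 mm past that height and stopped short of the rubber stop, with a peak force of about 21 N.

**Last checks:**
- **Force:** on backing off, the force fell to zero at z ≈ 0.1016, so the catches hold the stack.
- **Upper carton:** both cameras show it flat, with its top at z = 0.0995 to 0.1006, and both catches closed over it.
- **Bystanders:** the beaker, vial, timer and turquoise block look unmoved in the last top picture.

**What disagreed or was less clear:**
- **Camera offset:** the two cameras differed by about 4 mm in x. I averaged them and checked against the held carton.
- **Second carton:** it rested on the catch slopes as it was lowered, with a brief 16 N. Pressing it drew up to 10 N of sideways force, which I eased.
- **Second snap:** the force drop was small, about 2 N, so I relied on the picture and the back-off test to confirm it.

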